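# Check the drag pad of the label stand for wear with the depth gauge

### The job

The rubber drag pad under the roll on the label stand has to be checked for wear: slide the roll straight up off its spindle and lay it flat in the empty steel tray, then take the digital depth gauge out of its wooden block and stand it upright on the pad with its rod down in the wear-check hole beside the spindle, its cross foot flush on the rubber and turned across the line from hole to spindle. Keep pressing it down with a light push of some 3 to 20 N and finish like that, still holding the gauge in place for the reading. Do not press hard on the way, and leave the two sample jars and the spare roll where they are.

Things in the scene. Friction and masses are not known exactly. Their poses are not given: they have to be found in the camera images.
- roll_center (a point): centre (half-way up, on the axis) of the roll of paper labels, 64 mm in diameter and 40 mm tall with a 26 mm bore through it, 0.15 kg; z is its axis. At the start it stands on the rubber pad of the label stand, threaded on the spindle
- label_roll: the same roll of labels as a solid; origin at the centre of its lower face
- label_stand: the fixed label stand: grey base 176 x 146 mm with a square rubber drag pad, 116 x 116 mm, its level top 30 mm above the worktop; the spindle rises from the pad's middle; a steel strip roller lies at the front edge, 80 mm from the spindle towards the stand's -x, nothing there above 41 mm. Origin on the worktop under the spindle's axis; +x points from the roller to the spindle, z up
- spindle_top (a point): top centre of the stand's upright steel spindle, 20 mm in diameter, 46 mm high above the pad (76 mm above the worktop), with a chamfered end and a 25 mm collar sunk 2 mm below the pad
- check_hole (a point): centre of the mouth, level with the top of the pad, of the wear-check hole: a round hole of 14 mm through the 6 mm thick black rubber with bright metal at its bottom, 25.5 mm from the spindle's axis on the roller's side (towards the stand's -x); hidden under the roll at the start. x, y, z axes as the stand's
- tray: the fixed empty shallow steel tray, 260 mm (its x) by 200 mm (its y), walls 22 mm high and 2 mm thick; its inner floor is 2 mm above the worktop; origin at the centre of its underside on the worktop
- gauge_mid (a point): centre (60 mm above the sole) of the depth gauge, an upright instrument 120 mm tall, 0.11 kg: grey plastic housing 18 mm thick (its x), 34 mm wide (its y), from 16 mm above the sole to the top; hold it by the ribbed flat faces (x = -9 and +9 mm) 75 to 110 mm above the sole. Under it: steel cross foot, 12 mm in x, 50 mm in y, flat sole. z points up the gauge
- gauge_foot (a point): centre of the flat sole of the gauge's cross foot, 60 mm below gauge_mid; the rod comes out here
- gauge: the same depth gauge as a solid, with its rod; origin at the centre of the sole, axes as gauge_mid
- gauge_rod (a joint): slide of the gauge's thin steel rod (4 mm in diameter, round end), in m: 0 when free, when it stands 11 mm out of the sole; grows as the rod is pushed in, by a soft spring (0.4 N at 0, 100 N/m). With the sole flush on the pad and the rod in the check hole it reads 0.005; with the sole flush on a plain surface it reads 0.011
- gauge_block: the fixed wooden block, 60 mm (its x) by 88 mm (its y) and 48 mm high, in whose slot (22 x 58 mm, 34 mm deep, floor 14 mm above the worktop) the gauge stands upright, loose by 2 mm all round, its axes along the block's; lift it straight up. Origin at the centre of the underside
- sample_jar_a: a white-lidded sample jar, 53 mm in diameter and 64 mm tall, left of and behind the stand; to be left alone
- sample_jar_b: a clear sample jar, 51 mm in diameter and 62 mm tall, behind the first; to be left alone
- spare_roll: a spare wider roll of tan labels, 76 mm in diameter and 33 mm tall, lying flat behind and to the right of the stand; to be left alone
Things that resemble listed ones, but are neither listed nor needed, are in the scene too. What is shaped like the label_roll but blue or red is not meant.

How it is judged:
By the outcome, as a careful person would: the job done as asked, in the order asked, and still so for the second after the job is handed in, while the arm keeps its last pose, push and grip.
It also fails if it takes over 58 s, if anything falls off the work surface, if the arm or the gripper's body presses on something with over 40 N, if the wrist force passes 120 N, or if a joint passes its speed limit or range.

### The arm

A 6-joint arm with a two-finger parallel gripper is mounted at the origin on a cart in front of the work surface, level with it; the furniture and walls round the work are solid. World frame = base frame: x ahead of the robot, y to its left, z up, the work surface at z = 0. Lengths are in m, angles in rad, forces in N, time in s.
With the tool pointing down it reaches from about 0.325 to 1 m from the base axis. Payload 5.1 kg.
Tool frame: the origin (TCP) lies at the very end of the fingers, on their centre line; the grasp point (between the pads) lies 19 mm behind it (manip.grip_point_offset is the distance from the TCP to the grasp point, in m); z points along the fingers, y is the line along which they close (so a half turn about z gives the same grasp; the last joint's range is limited). The gripper opens to 85 mm and grips with 20 to 120 N. Pads are 22 mm wide; open, the fingers measure 114 mm over their backs; the gripper's body (76 mm by 85 mm) begins 54 mm behind the grasp point. The pads swing forward as they close: fully open they stand 13 mm farther back than shut.
Start: joints at [-1.218, 0.124, 1.65, -0, 1.367, -0.083], TCP at [0.274, -0.589, 0.231] pointing down, gripper open.
Joint ranges: [-2.61, 2.61], [-1.02, 2.33], [0.03, 2.71], [-1.35, 4.49], [0.32, 2.68], [-2.91, 2.91]. Speed limits (rad/s): [2.57, 2.57, 3.14, 3.14, 3.14, 3.14].

### API

Orientations are given as a unit quaternion [x, y, z, w].
In Python, from station import manip gives the robot as it stands.
- The arm moves only by the tool carry_out, never from a script. Its argument "motion" is a list of rows, each an object with "delta_pos": the shift along the tool's x, y, z normalised to -1 to 1, where 1 is 0.15 m, a list of three; "spin": the turn about the tool's z normalised to -1 to 1, where 1 is 10 degrees. A call has 1 to 20 rows; each row shifts and turns the commanded pose from where the row before left it, along the tool's axes as they then stand; what a row does not reach is not made up. A row lasts 1/8 s, in which the tool goes at most 62.5 mm and 10.7 degrees, less where a joint would pass 70% of its speed; a pose out of reach is approached as far as the arm can. A call with a number of a shift or a turn outside -1 to 1 is refused whole. A call with a gripper value outside its range is refused whole. "grip" is the closure in counts, from 0 (fully open) to 255 (shut), set as the call begins (left out, the last holds). The fingers move at their own pace and stop on an object; the grip force is fixed at half the most. Time passes only in rows, so rows that do not move let the fingers close. It gives the time, the measured TCP pose, the force, the opening and the grip force at its end, in the units of the state.
- manip.read_state(): the state, without advancing time (a new reading comes with each control period).
- manip.grab_frame(name): name is "scene" or "top" or "wrist"; returns the picture (480x640x3 uint8, blue, green, red); there is no depth.
- manip.calibration(name): a dict with "fovy" (degrees; the focal length in pixels is half the picture's height over the tangent of half this angle, whatever the lens; pixels are square), "cx", "cy" (the principal point, pixels), "camera_from_world" (4x4, takes a point from world to camera coordinates). Camera axes: x right, y down, z forward; pixel columns grow to the right and rows downward; lengths in m; the calibration is good to about 2 mm. A picture is of the moment at which its call begins: read the wrist's pose just before it. calibration takes no time and is no camera call; for the wrist camera it gives the pose at the moment of the call.
- manip.hand_in(): hands the job in; it is judged then, once.
The state is a dict: "clock": time; "q": joint angles; "qvel": joint speeds; "effort": joint torques, N m; "ee_pos": TCP position; "tcp_rot": TCP orientation; "wrist_force": force on the tool from outside, world axes, zero at the start; "ft_torque": the same for the moment, N m; "grip_width": finger opening in m; "grasp_force": force on a finger pad.
Only numpy, scipy, OpenCV 4.12 (cv2) and the standard library are available. Lean on these libraries where they do the work, as an engineer would, in place of code of your own. Each camera call takes 0.05 s, during which the arm holds its last target. There are 200 camera calls.

## Working session

There is one attempt and no reset: what is moved stays moved. The work goes in short steps, Python scripts to look and compute and a tool call to move; the robot and the scene stay as the last step left them, time stands still between calls to the robot, and variables do not carry over. Pictures are saved under pics/ and viewed, at most 12 in all, crops included, and the job is handed in when it is done.

Besides the shell and the picture viewer there is one more tool, called in YAML: its name, and indented under it one key for each argument. carry_out: Moves the arm, as the interface text tells. Scaled input: -1 to 1 covers 0.15 m each way for a shift and 10 degrees each way for a turn. Its arguments: {"type":"object","properties":{"motion":{"type":"array","items":{"type":"object","properties":{"delta_pos":{"type":"array","items":{"type":"number"}},"spin":{"type":"number"}}}},"grip":{"type":"number"}},"required":["motion"]}

```bash
mkdir -p pics; ls; python3 - <<'E'
from station import manip
import cv2,numpy as np
s=manip.read_state();print(s, manip.grip_point_offset)
for n in("scene","top"):
    im=manip.grab_frame(n);cv2.imwrite(f"pics/{n}0.png",im);print(n,{k:np.round(v,4).tolist() for k,v in manip.calibration(n).items()})
E
```

```text
pics
{'clock': 0.0, 'q': array([-1.21761659e+00,  1.24510937e-01,  1.65165100e+00, -1.60351800e-05,
        1.36750156e+00, -8.26017796e-02]), 'qvel': array([-0.00082933,  0.00033487, -0.0004061 ,  0.00062774,  0.00134996,
       -0.00130157]), 'effort': array([ 4.87509715e-04, -4.23607457e+01, -3.65452588e+01,  1.68273885e-05,
        6.92033325e-03, -2.42629255e-06]), 'ee_pos': array([ 0.27413723, -0.5886995 ,  0.23006284]), 'tcp_rot': array([ 9.76354702e-01,  2.16172207e-01, -1.47432773e-04, -1.02489783e-03]), 'wrist_force': array([-0.30286348,  0.00772358, -0.03637938]), 'ft_torque': array([-0.01814603,  0.01324557,  0.0064149 ]), 'grasp_force': 0.0, 'grip_width': 0.08531604793057047} 0.0187
scene {'fovy': 56.9643, 'cx': 320.1062, 'cy': 242.4641, 'camera_from_world': [[-0.893, -0.45, 0.0056, 0.5185], [-0.3489, 0.6845, -0.6401, 0.2823], [0.2842, -0.5736, -0.7682, 0.9767], [0.0, 0.0, 0.0, 1.0]]}
top {'fovy': 56.2613, 'cx': 317.1206, 'cy': 238.5309, 'camera_from_world': [[-0.0277, -0.9994, -0.0214, 0.0205], [-0.984, 0.031, -0.1755, 0.6183], [0.1761, 0.0162, -0.9842, 0.8579], [0.0, 0.0, 0.0, 1.0]]}
```

View pics/top0.png

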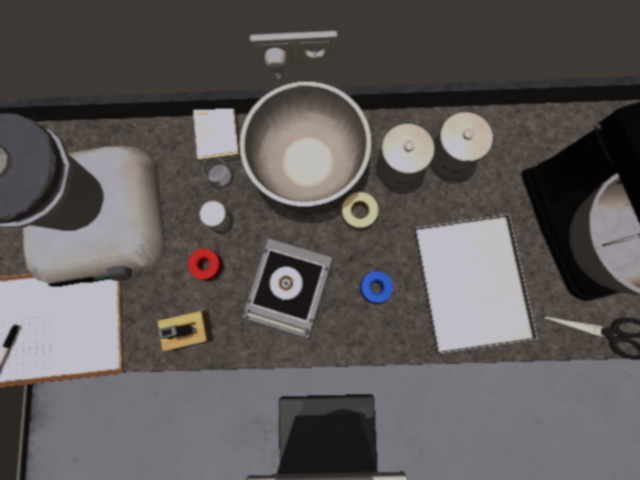

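View pics/scene0.png

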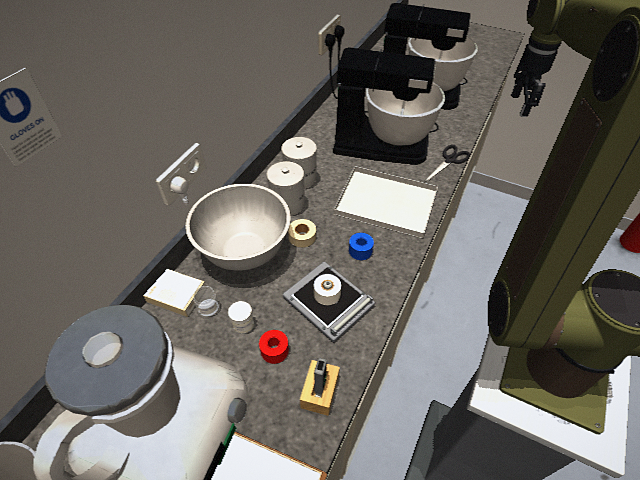

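The top view shows, in pixels:
- The roll is white, on the dark pad at (286,283). Blue (377,288) and red (204,264) look-alikes are excluded by colour, and tan (360,210) is the spare.
- The gauge is in the yellow wooden block at (182,331).
- The candidate for the tray is the bright rectangle at (475,283). The brown-framed sheet at (60,330) looks like a clipboard with writing.

I'll measure these and confirm them in one enlarged crop.

```bash
cat > h.py <<'E'
from station import manip
import cv2,numpy as np
from scipy.spatial.transform import Rotation as R
def f(c): return 240/np.tan(np.radians(c["fovy"])/2)
def ray(c,uv,z):
    T=np.array(c["camera_from_world"]);d=np.array([(uv[0]-c["cx"])/f(c),(uv[1]-c["cy"])/f(c),1])
    o=-T[:3,:3].T@T[:3,3];w=T[:3,:3].T@d
    return o+w*(z-o[2])/w[2]
def proj(c,p):
    T=np.array(c["camera_from_world"]);q=T[:3,:3]@np.array(p)+T[:3,3]
    return np.array([c["cx"]+f(c)*q[0]/q[2],c["cy"]+f(c)*q[1]/q[2]])
def totool(p,s=None):
    s=s or manip.read_state()
    return R.from_quat(s["tcp_rot"]).inv().apply(np.array(p)-s["ee_pos"])/0.15
E
python3 - <<'E'
from h import *
c=manip.calibration("top");im=cv2.imread("pics/top0.png");hsv=cv2.cvtColor(im,cv2.COLOR_BGR2HSV)
def rect(mask,z,box,name):
    m=np.zeros_like(mask);x0,y0,x1,y1=box;m[y0:y1,x0:x1]=mask[y0:y1,x0:x1]
    cs,_=cv2.findContours(m,0,2);k=max(cs,key=cv2.contourArea)
    w=np.array([ray(c,p[0],z)[:2] for p in k],np.float32)
    r=cv2.minAreaRect(w);print(name,cv2.contourArea(k),np.round(r[0],4),np.round(r[1],4),round(r[2],2), np.round(cv2.boxPoints(r),3).tolist())
V=hsv[...,2]
rect(((hsv[...,2]<45)*255).astype(np.uint8),.03,(235,230,340,340),"pad")
rect(((hsv[...,2]>130)*255).astype(np.uint8),.07,(262,262,310,304),"roll")
rect(((hsv[...,2]>130)*255).astype(np.uint8),.002,(405,200,545,360),"tray")
rect(((hsv[...,2]>130)*255).astype(np.uint8),.002,(0,270,130,390),"clip")
rect(((hsv[...,1]>100)&(hsv[...,0]>10)&(hsv[...,0]<35)&(V>90)).astype(np.uint8)*255,.048,(140,300,220,360),"block")
a=cv2.resize(im[225:365,140:330],None,fx=4,fy=4,interpolation=cv2.INTER_CUBIC)[:,:760]
cv2.imwrite("pics/crop1.png",a)
b=cv2.resize(im[200:360,400:550],None,fx=3.5,fy=3.5,interpolation=cv2.INTER_CUBIC);cv2.imwrite("pics/crop2.png",b)
E
```

```text
pad 2770.0 [0.5293 0.0661] [0.1098 0.1102] 71.59 [[0.46000000834465027, 0.03099999949336052], [0.5640000104904175, -0.003000000026077032], [0.5989999771118164, 0.10100000351667404], [0.49399998784065247, 0.13600000739097595]]
roll 768.5 [0.5303 0.0666] [0.0613 0.0609] 88.36 [[0.49900001287460327, 0.03700000047683716], [0.5600000023841858, 0.03500000014901161], [0.5619999766349792, 0.09600000083446503], [0.5009999871253967, 0.09799999743700027]]
tray 11257.5 [ 0.5235 -0.3207] [0.2601 0.1948] 6.52 [[0.382999986410141, -0.23899999260902405], [0.4050000011920929, -0.4320000112056732], [0.6639999747276306, -0.40299999713897705], [0.6420000195503235, -0.20900000631809235]]
clip 10983.5 [0.4694 0.5524] [0.2267 0.2546] 4.66 [[0.34599998593330383, 0.6700000166893005], [0.367000013589859, 0.41600000858306885], [0.5929999947547913, 0.4350000023841858], [0.5720000267028809, 0.6880000233650208]]
block 907.5 [0.4421 0.2767] [0.0615 0.0905] 11.1 [[0.40299999713897705, 0.3149999976158142], [0.42100000381469727, 0.22599999606609344], [0.48100000619888306, 0.23800000548362732], [0.46399998664855957, 0.3269999921321869]]
```

View pics/crop1.png

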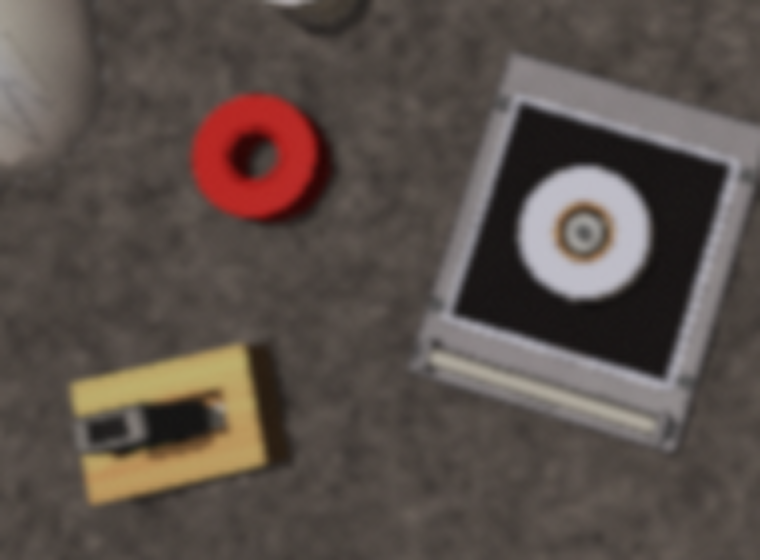

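View pics/crop2.png

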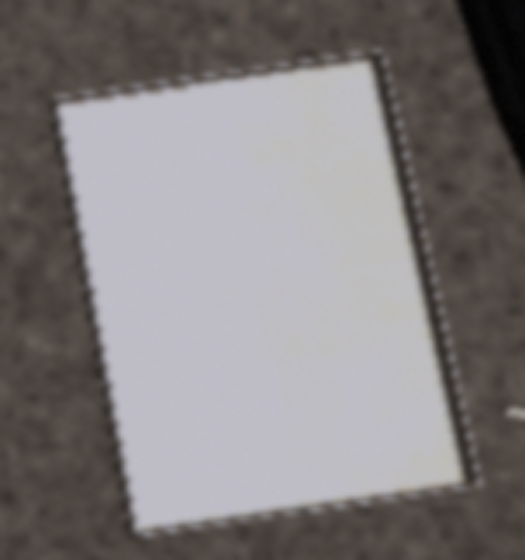

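The crops confirm it: a white roll on the spindle with the roller at the lower edge, the gauge in the wood slot, and an empty 260 x 200 rimmed tray. The stand yaw is about -18.2° and the block yaw about 11.1°. I'm moving to hover above the roll.

carry_out:
  motion:
    - {"delta_pos": [0.242,-0.241,0],"spin": 0}
    - {"delta_pos": [0.242,-0.241,0],"spin": 0}
    - {"delta_pos": [0.242,-0.241,0],"spin": 0}
    - {"delta_pos": [0.242,-0.241,0],"spin": 0}
    - {"delta_pos": [0.242,-0.241,0],"spin": 0}
    - {"delta_pos": [0.242,-0.241,0],"spin": 0}
    - {"delta_pos": [0.242,-0.224,0],"spin": 0}
    - {"delta_pos": [0.242,-0.224,0],"spin": 0}
    - {"delta_pos": [0.242,-0.224,0],"spin": 0}
    - {"delta_pos": [0.242,-0.224,0],"spin": 0}
    - {"delta_pos": [0.242,-0.224,0],"spin": 0}
    - {"delta_pos": [0.242,-0.224,0],"spin": 0}
    - {"delta_pos": [0.242,-0.224,0],"spin": 0}
    - {"delta_pos": [0.242,-0.224,0],"spin": 0}
    - {"delta_pos": [0,0,0],"spin": -1}
    - {"delta_pos": [0,0,0],"spin": -1}
    - {"delta_pos": [0,0,0],"spin": -1}
    - {"delta_pos": [0,0,0],"spin": -1}
    - {"delta_pos": [0,0,0],"spin": -0.7}
    - {"delta_pos": [0,0,0],"spin": 0}
  grip: 0

```text
clock: 2.6
ee_pos: [0.5297, 0.0656, 0.2308]
tcp_rot: [0.81, 0.587, -0.0, -0.0]
wrist_force: [0.4, 1.2, 0.0]
grip_width: 0.0856
grasp_force: 0.0
```

```bash
python3 - <<'E'
from h import *
s=manip.read_state();c=manip.calibration("wrist");im=manip.grab_frame("wrist");cv2.imwrite("pics/w1.png",im)
T=np.array(c["camera_from_world"]);print(s["clock"],s["ee_pos"],s["q"],R.from_quat(s["tcp_rot"]).as_euler("xyz",True),-T[:3,:3].T@T[:3,3],T[2,:3])
print(totool([.5303,.0666,.037]),proj(c,[.5303,.0666,.07]),proj(c,[.5303,.0666,.03]))
E
```

```text
2.6 [0.52971925 0.06556476 0.23079701] [ 2.25551475e-02 -1.34404204e-01  1.90834826e+00  4.46511854e-06
  1.36856810e+00  3.38702256e-01] [-1.79950226e+02  1.72685255e-02  7.18860610e+01] [0.55272544 0.13532105 0.37329367] [-0.08968635 -0.27455599 -0.95737943]
[0.00792514 0.00223076 1.29258827] [320.54177502 219.87804144] [320.53564684 208.55831324]
```

View pics/w1.png

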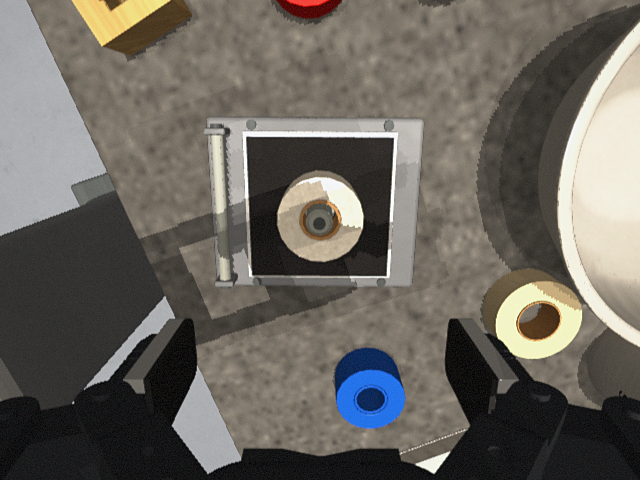

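The wrist view shows the roll top at (320,216), the spindle top at (319,221), and the pad's white-lined corners near (246,134), (397,133), (389,277) and (250,276). The roller is on the left, which is world -x. I'm refining the stand pose from these.

```bash
python3 - <<'E'
from h import *
c=manip.calibration("wrist");im=cv2.imread("pics/w1.png");g=cv2.cvtColor(im,6)
hsv=cv2.cvtColor(im,cv2.COLOR_BGR2HSV)
m=((hsv[...,2]>205)&(hsv[...,1]<25)).astype(np.uint8)*255
q=np.array([[246,134],[397,133],[389,277],[250,276]]);band=np.zeros_like(m);cv2.polylines(band,[q.reshape(-1,1,2)],True,255,9)
ys,xs=np.where(m&band);w=np.array([ray(c,(x,y),.03)[:2] for x,y in zip(xs,ys)],np.float32)
r=cv2.minAreaRect(w);print("border",len(w),r)
print("corners",[np.round(ray(c,p,.03)[:2],4).tolist() for p in q], np.mean([ray(c,p,.03)[:2] for p in q],0))
print("spindle top",ray(c,(319.5,221),.076),"rolltop",ray(c,(320,216.5),.07))
# gauge view prep: tool goals
E
```

```text
border 1484 ((0.5295579433441162, 0.0677691176533699), (0.12143627554178238, 0.12134893238544464), 71.420166015625)
corners [[0.4935, 0.141], [0.6058, 0.105], [0.5677, -0.0089], [0.4543, 0.0293]] [0.53032688 0.06662708]
spindle top [0.52984958 0.06738136 0.076     ] rolltop [0.53078465 0.06909966 0.07      ]
```

carry_out:
  motion:
    - {"delta_pos": [0.009,0,0.25]}
    - {"delta_pos": [0,0,0.25]}
    - {"delta_pos": [0,0,0.25]}
    - {"delta_pos": [0,0,0.25]}
    - {"delta_pos": [0,0,0.14]}
    - {"delta_pos": [0,0,0.1]}
    - {"delta_pos": [0,0,0.045]}
    - {"delta_pos": [0,0,0]}
  grip: 0

```text
$.motion[0]: bad value
```

carry_out:
  motion:
    - {"delta_pos": [0,0,0]}
    - {"delta_pos": [0,0,0]}
    - {"delta_pos": [0,0,0]}
    - {"delta_pos": [0,0,0]}
    - {"delta_pos": [0,0,0]}
    - {"delta_pos": [0,0,0]}
  grip: 255

```text
$.motion[0]: bad value
```

Each row needs both `delta_pos` and `spin`.

carry_out:
  motion:
    - {"delta_pos": [0.009,0,0.25],"spin": 0}
    - {"delta_pos": [0,0,0.25],"spin": 0}
    - {"delta_pos": [0,0,0.25],"spin": 0}
    - {"delta_pos": [0,0,0.25],"spin": 0}
    - {"delta_pos": [0,0,0.14],"spin": 0}
    - {"delta_pos": [0,0,0.1],"spin": 0}
    - {"delta_pos": [0,0,0.045],"spin": 0}
    - {"delta_pos": [0,0,0],"spin": 0}
  grip: 0

```text
clock: 3.65
ee_pos: [0.5306, 0.0669, 0.0387]
tcp_rot: [0.809, 0.587, 0.0, 0.0]
wrist_force: [-0.4, 0.0, 0.1]
grip_width: 0.0855
grasp_force: 0.0
```

carry_out:
  motion:
    - {"delta_pos": [0,0,0],"spin": 0}
    - {"delta_pos": [0,0,0],"spin": 0}
    - {"delta_pos": [0,0,0],"spin": 0}
    - {"delta_pos": [0,0,0],"spin": 0}
    - {"delta_pos": [0,0,0],"spin": 0}
    - {"delta_pos": [0,0,0],"spin": 0}
  grip: 255

```text
clock: 4.4
ee_pos: [0.5318, 0.067, 0.0403]
tcp_rot: [0.809, 0.588, 0.001, 0.001]
wrist_force: [-0.0, 0.2, 6.0]
grip_width: 0.0611
grasp_force: 65.9
```

carry_out:
  motion:
    - {"delta_pos": [0,0,-0.05],"spin": 0}
    - {"delta_pos": [0,0,-0.1],"spin": 0}
    - {"delta_pos": [0,0,-0.15],"spin": 0}
    - {"delta_pos": [0,0,-0.15],"spin": 0}
    - {"delta_pos": [0,0,-0.15],"spin": 0}
    - {"delta_pos": [0,0,-0.15],"spin": 0}
    - {"delta_pos": [0,0,-0.05],"spin": 0}
    - {"delta_pos": [0,0,0],"spin": 0}

```text
clock: 5.4
ee_pos: [0.5305, 0.0669, 0.159]
tcp_rot: [0.809, 0.588, 0.0, 0.0]
wrist_force: [0.2, 1.2, -3.0]
grip_width: 0.0609
grasp_force: 65.5
```

```bash
python3 - <<'E'
from h import *
s=manip.read_state();print(s["ee_pos"],s["grip_width"],s["wrist_force"],R.from_quat(s["tcp_rot"]).as_euler("xyz",True)[2],totool([.50,-.30,.159]))
im=manip.grab_frame("scene");cv2.imwrite("pics/s2.png",cv2.resize(im[150:400,220:520],None,fx=2,fy=2))
E
```

```text
[0.53054244 0.06690184 0.15902097] 0.06091254162605774 [ 0.22539195  1.22037055 -3.01519569] 71.9698380419929 [-2.38892044e+00  5.63466789e-01 -1.58524946e-04]
```

View pics/s2.png

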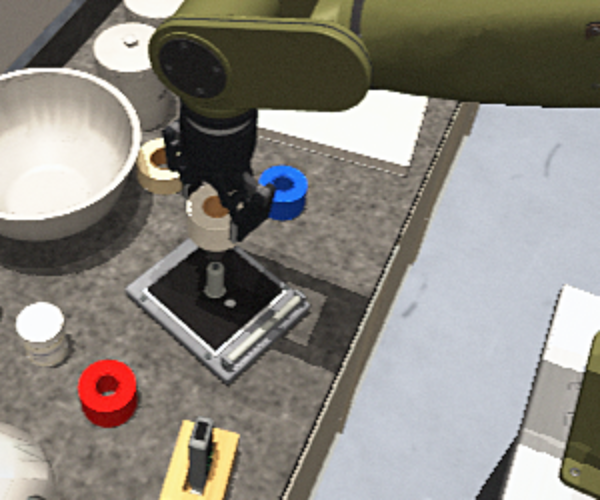

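The roll is held clear of the spindle, and the bright hole is visible on the roller side at crop (230,302). I'm carrying the roll to the tray.

carry_out:
  motion:
    - {"delta_pos": [-0.15,0.035,0],"spin": 0}
    - {"delta_pos": [-0.3,0.07,0],"spin": 0}
    - {"delta_pos": [-0.3,0.07,0],"spin": 0}
    - {"delta_pos": [-0.3,0.07,0],"spin": 0}
    - {"delta_pos": [-0.3,0.07,0],"spin": 0}
    - {"delta_pos": [-0.3,0.07,0],"spin": 0}
    - {"delta_pos": [-0.3,0.07,0],"spin": 0}
    - {"delta_pos": [-0.3,0.07,0],"spin": 0}
    - {"delta_pos": [-0.14,0.04,0],"spin": 0}
    - {"delta_pos": [0,0,0.2],"spin": 0}
    - {"delta_pos": [0,0,0.25],"spin": 0}
    - {"delta_pos": [0,0,0.25],"spin": 0}
    - {"delta_pos": [0,0,0.14],"spin": 0}
    - {"delta_pos": [0,0,0.06],"spin": 0}
    - {"delta_pos": [0,0,0.03],"spin": 0}
    - {"delta_pos": [0,0,0.02],"spin": 0}
    - {"delta_pos": [0,0,0],"spin": 0}

```text
clock: 7.58
ee_pos: [0.5006, -0.3007, 0.017]
tcp_rot: [0.809, 0.588, 0.0, 0.001]
wrist_force: [0.5, -0.7, -1.2]
grip_width: 0.0613
grasp_force: 65.5
```

carry_out:
  motion:
    - {"delta_pos": [0,0,0.013],"spin": 0}
    - {"delta_pos": [0,0,0.007],"spin": 0}
    - {"delta_pos": [0,0,0],"spin": 0}

```text
clock: 7.95
ee_pos: [0.5, -0.3003, 0.0131]
tcp_rot: [0.809, 0.588, 0.0, -0.0]
wrist_force: [-0.7, -0.7, -0.9]
grip_width: 0.061
grasp_force: 65.5
```

carry_out:
  motion:
    - {"delta_pos": [0,0,0.008],"spin": 0}
    - {"delta_pos": [0,0,0],"spin": 0}

```text
clock: 8.2
ee_pos: [0.5002, -0.3004, 0.0121]
tcp_rot: [0.809, 0.588, 0.0, 0.0]
wrist_force: [-1.0, -0.5, 0.0]
grip_width: 0.0609
grasp_force: 65.6
```

carry_out:
  motion:
    - {"delta_pos": [0,0,0.005],"spin": 0}
    - {"delta_pos": [0,0,0],"spin": 0}

```text
clock: 8.45
ee_pos: [0.5002, -0.3004, 0.0121]
tcp_rot: [0.809, 0.588, -0.0, -0.0]
wrist_force: [-2.8, 2.3, 5.9]
grip_width: 0.0608
grasp_force: 66.3
```

carry_out:
  motion:
    - {"delta_pos": [0,0,0],"spin": 0}
    - {"delta_pos": [0,0,0],"spin": 0}
    - {"delta_pos": [0,0,0],"spin": 0}
    - {"delta_pos": [0,0,0],"spin": 0}
    - {"delta_pos": [0,0,0],"spin": 0}
    - {"delta_pos": [0,0,-0.1],"spin": 0}
    - {"delta_pos": [0,0,-0.2],"spin": 0}
    - {"delta_pos": [0,0,-0.3],"spin": 0}
    - {"delta_pos": [0,0,-0.35],"spin": 0}
    - {"delta_pos": [0,0,-0.35],"spin": 0}
    - {"delta_pos": [0,0,-0.3],"spin": 0}
    - {"delta_pos": [0,0,0],"spin": 0}
  grip: 0

```text
clock: 9.95
ee_pos: [0.5021, -0.3017, 0.2584]
tcp_rot: [0.809, 0.588, 0.002, 0.005]
wrist_force: [-0.8, -1.0, -0.1]
grip_width: 0.0852
grasp_force: 0.0
```

carry_out:
  motion:
    - {"delta_pos": [0.15,-0.065,0],"spin": 0}
    - {"delta_pos": [0.295,-0.13,0],"spin": 0}
    - {"delta_pos": [0.295,-0.13,0],"spin": 0}
    - {"delta_pos": [0.295,-0.13,0],"spin": 0}
    - {"delta_pos": [0.295,-0.13,0],"spin": 0}
    - {"delta_pos": [0.295,-0.13,0],"spin": 0}
    - {"delta_pos": [0.295,-0.13,0],"spin": 0}
    - {"delta_pos": [0.295,-0.13,0],"spin": 0}
    - {"delta_pos": [0.295,-0.13,0],"spin": 0}
    - {"delta_pos": [0.295,-0.13,0],"spin": 0}
    - {"delta_pos": [0.295,-0.13,0],"spin": 0}
    - {"delta_pos": [0.295,-0.13,0],"spin": 0}
    - {"delta_pos": [0.144,-0.062,0],"spin": 0}
    - {"delta_pos": [0,0,0],"spin": -1}
    - {"delta_pos": [0,0,0],"spin": -1}
    - {"delta_pos": [0,0,0],"spin": -0.92}
    - {"delta_pos": [0,0,0],"spin": 0}

```text
clock: 12.08
ee_pos: [0.4405, 0.2769, 0.2492]
tcp_rot: [0.635, 0.772, -0.002, -0.001]
wrist_force: [0.3, 0.1, 0.1]
grip_width: 0.0855
grasp_force: 0.0
```

```bash
python3 - <<'E'
from h import *
s=manip.read_state();im=manip.grab_frame("wrist");c=manip.calibration("wrist");cv2.imwrite("pics/w2.png",im)
np.savez("w2.npz",T=c["camera_from_world"])
t=manip.grab_frame("top");cv2.imwrite("pics/t2.png",t)
tc=manip.calibration("top")
print(s["clock"],s["ee_pos"],R.from_quat(s["tcp_rot"]).as_euler("xyz",True),proj(c,[.442,.277,.134]))
E
```

```text
12.075 [0.44051318 0.27687127 0.24924495] [-1.79805059e+02  3.44380902e-02  1.01105741e+02] [322.5163708  238.16675789]
```

View pics/w2.png

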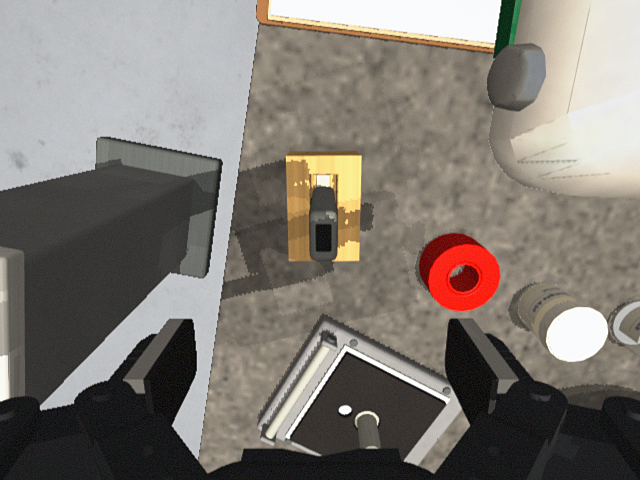

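The view shows the gauge top at about (323,239), square between the fingers and within 1 mm of the prediction. The exposed hole is at (345,410) and the spindle top at (367,416). I'm descending to grasp and measuring the hole from this view.

```bash
python3 - <<'E'
from h import *
c=manip.calibration("wrist");im=cv2.imread("pics/w2.png");hsv=cv2.cvtColor(im,cv2.COLOR_BGR2HSV)
print("gauge",ray(c,(323,239),.134),totool(ray(c,(323,239),.134)))
m=np.zeros((480,640),np.uint8);m[400:420,335:355]=(hsv[400:420,335:355,2]>120)*255
M=cv2.moments(m,True);u=(M["m10"]/M["m00"],M["m01"]/M["m00"]);print(u,M["m00"],"hole",ray(c,u,.024)[:2],ray(c,u,.03)[:2])
a=np.radians(-18.4);print("pred",[.5298-.0255*np.cos(a),.067-.0255*np.sin(a)])
t=cv2.imread("pics/t2.png");cv2.imwrite("pics/t2c.png",cv2.resize(t[200:360,240:550],None,fx=2.5,fy=2.5,interpolation=2))
E
```

```text
gauge [0.44281362 0.27643776 0.134     ] [-0.0042719   0.01195316  0.77280563]
(344.8125, 409.28125) 96.0 hole [0.50636635 0.0721066 ] [0.5050796  0.07661531]
pred [np.float64(0.5056036617030654), np.float64(0.07504905044215111)]
```

View pics/t2c.png

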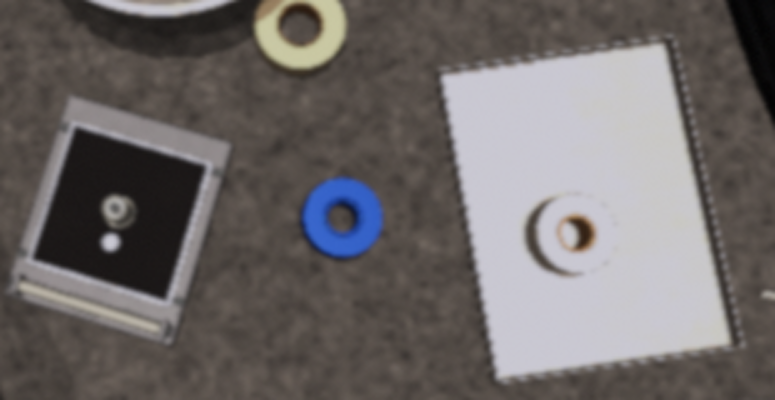

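carry_out:
  motion:
    - {"delta_pos": [0,0,0.2],"spin": 0}
    - {"delta_pos": [0,0,0.2],"spin": 0}
    - {"delta_pos": [0,0,0.2],"spin": 0}
    - {"delta_pos": [0,0,0.2],"spin": 0}
    - {"delta_pos": [0,0,0.16],"spin": 0}
    - {"delta_pos": [0,0,0.08],"spin": 0}
    - {"delta_pos": [0,0,0.04],"spin": 0}
    - {"delta_pos": [0,0,0],"spin": 0}

```text
clock: 13.18
ee_pos: [0.4425, 0.2769, 0.0894]
tcp_rot: [0.635, 0.772, 0.0, 0.0]
wrist_force: [-0.8, -0.1, 0.4]
grip_width: 0.0855
grasp_force: 0.0
```

The roll lies flat in the tray, centred at crop (572,235). Next I close on the gauge and lift it.

carry_out:
  motion:
    - {"delta_pos": [0,0,0],"spin": 0}
    - {"delta_pos": [0,0,0],"spin": 0}
    - {"delta_pos": [0,0,0],"spin": 0}
    - {"delta_pos": [0,0,0],"spin": 0}
    - {"delta_pos": [0,0,0],"spin": 0}
    - {"delta_pos": [0,0,0],"spin": 0}
    - {"delta_pos": [0,0,0],"spin": 0}
    - {"delta_pos": [0,0,0],"spin": 0}
  grip: 255

```text
clock: 14.18
ee_pos: [0.4425, 0.2769, 0.0895]
tcp_rot: [0.635, 0.773, 0.0, 0.0]
wrist_force: [-0.4, -1.2, 3.7]
grip_width: 0.0175
grasp_force: 59.1
```

```bash
python3 - <<'E'
from h import *
s=manip.read_state();print(s["clock"],s["ee_pos"],s["grip_width"],s["grasp_force"],s["wrist_force"],s["ft_torque"])
E
```

```text
14.175 [0.44247835 0.2769228  0.08948113] 0.017538333167767373 59.12018895149231 [-0.38720811 -1.16154558  3.6980904 ] [-0.05928317  0.19774778 -0.01347016]
```

carry_out:
  motion:
    - {"delta_pos": [0,0,-0.03],"spin": 0}
    - {"delta_pos": [0,0,-0.07],"spin": 0}
    - {"delta_pos": [0,0,-0.12],"spin": 0}
    - {"delta_pos": [0,0,-0.12],"spin": 0}
    - {"delta_pos": [0,0,-0.12],"spin": 0}
    - {"delta_pos": [0,0,-0.12],"spin": 0}
    - {"delta_pos": [0,0,-0.12],"spin": 0}
    - {"delta_pos": [0,0,0],"spin": 0}

```text
clock: 15.18
ee_pos: [0.4434, 0.2774, 0.1965]
tcp_rot: [0.635, 0.773, 0.002, 0.001]
wrist_force: [-0.8, -0.1, -1.5]
grip_width: 0.017
grasp_force: 58.5
```

carry_out:
  motion:
    - {"delta_pos": [-0.1,0.01,0],"spin": 0}
    - {"delta_pos": [-0.2,0.021,0],"spin": 0}
    - {"delta_pos": [-0.24,0.025,0],"spin": 0}
    - {"delta_pos": [-0.24,0.025,0],"spin": 0}
    - {"delta_pos": [-0.24,0.025,0],"spin": 0}
    - {"delta_pos": [-0.2,0.021,0],"spin": 0}
    - {"delta_pos": [-0.12,0.014,0],"spin": 0}
    - {"delta_pos": [-0.065,0.007,0],"spin": 0}
    - {"delta_pos": [0,0,0],"spin": 0.6}
    - {"delta_pos": [0,0,0],"spin": 0.8}
    - {"delta_pos": [0,0,0],"spin": 0.8}
    - {"delta_pos": [0,0,0],"spin": 0.75}
    - {"delta_pos": [0,0,0],"spin": 0}
    - {"delta_pos": [0,0,0.3],"spin": 0}
    - {"delta_pos": [0,0,0],"spin": 0}

```text
clock: 17.05
ee_pos: [0.5018, 0.0745, 0.1452]
tcp_rot: [0.81, 0.586, -0.004, -0.002]
wrist_force: [-0.5, 0.5, -1.1]
grip_width: 0.0174
grasp_force: 58.7
```

```bash
python3 - <<'E'
from h import *
s=manip.read_state();yaw=R.from_quat(s["tcp_rot"]).as_euler("xyz",True);h=[.5057,.0748,.03]
print(s["clock"],s["ee_pos"],yaw,s["wrist_force"],totool([*h[:2],s["ee_pos"][2]],s))
im=manip.grab_frame("wrist");cv2.imwrite("pics/w3.png",im)
c=manip.calibration("wrist");print("wrist hole",proj(c,h))
sc=manip.grab_frame("scene");cs=manip.calibration("scene");cv2.imwrite("pics/s3.png",sc);p=proj(cs,h);print("scene hole",p)
x,y=int(p[0]),int(p[1]);a=cv2.resize(sc[y-70:y+50,x-60:x+60],(560,560),interpolation=2)
tip=proj(cs,s["ee_pos"]-[0,0,.0865]);print("tip",tip)
b=cv2.resize(im,(240,180)) ; d=np.zeros((560,800,3),np.uint8);d[:,:560]=a;d[:180,560:]=b
cv2.imwrite("pics/m3.png",d)
E
```

```text
17.05 [0.50178973 0.07446957 0.14523128] [-1.79532439e+02  1.67436664e-01  7.17968749e+01] [-0.49609022  0.48704386 -1.14900058] [ 0.01023602  0.02407468 -0.00022638]
wrist hole [324.00574076 235.75929904]
scene hole [334.10966176 300.27849519]
tip [336.05232364 294.16813293]
```

View pics/m3.png

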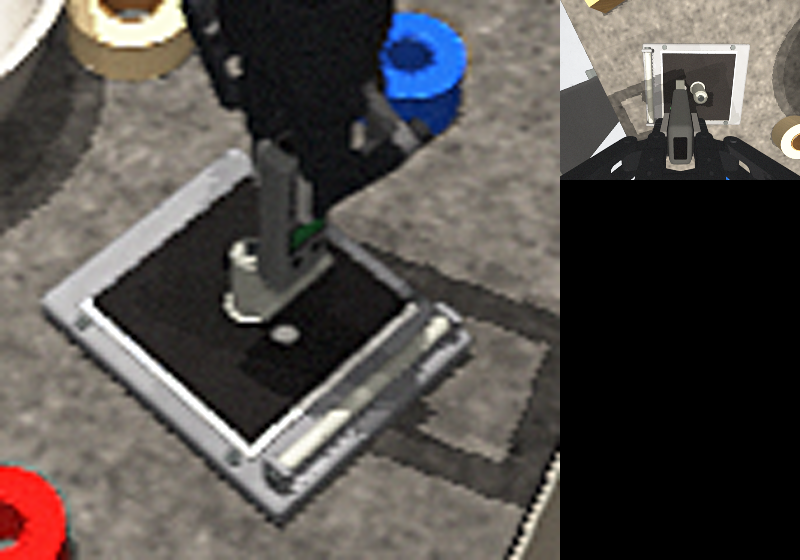

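The scene crop shows the bright hole at (286,334), the spindle at (245,280), and the gauge foot just above them, running across the hole-spindle line from about (247,312) to (330,258). I'm checking these against the geometry.

```bash
python3 - <<'E'
from h import *
s=manip.read_state();print(s["ee_pos"],s["tcp_rot"]);c=manip.calibration("scene")
k=560/120;o=np.array([274,230])
sc=cv2.imread("pics/s3.png");V=cv2.cvtColor(sc,6)
sub=V[297:307,328:343];m=(sub>110).astype(np.uint8);M=cv2.moments(m,True);u=(328+M["m10"]/M["m00"],297+M["m01"]/M["m00"])
print("hole px",u,M["m00"],ray(c,u,.024)[:2],ray(c,u,.03)[:2], "spindle base/top pred crop",(proj(c,[.5298,.067,.03])-o)*k,(proj(c,[.5298,.067,.076])-o)*k)
Rr=R.from_quat(s["tcp_rot"]);
for dz in(.0755,.0865):
  for dx in(-.025,0,.025): print(dz,dx,(proj(c,s["ee_pos"]+Rr.apply([dx,0,dz]))-o)*k)
E
```

```text
[0.5047815  0.07452894 0.14935393] [ 8.10294268e-01  5.86023095e-01 -2.84371560e-04 -2.22857092e-04]
hole px (333.625, 300.375) 16.0 [0.50810112 0.07206129] [0.50661337 0.07556718] spindle base/top pred crop [244.93116738 298.47323402] [246.46982022 247.72595222]
0.0755 -0.025 [319.75702807 250.94214038]
0.0755 0 [285.17710567 280.44230499]
0.0755 0.025 [249.81668206 310.60831591]
0.0865 -0.025 [318.79898287 263.35263563]
0.0865 0 [284.49232514 292.74799032]
0.0865 0.025 [249.41776172 322.80131817]
```

```bash
python3 - <<'E'
import cv2
sc=cv2.imread("pics/s3.png");w=cv2.imread("pics/w3.png")
a=cv2.resize(sc[270:312,310:355],None,fx=12,fy=12,interpolation=0)[:, :400*2]
cv2.imwrite("pics/f3.png",a)
E
```

```text
(no output)
```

View pics/f3.png

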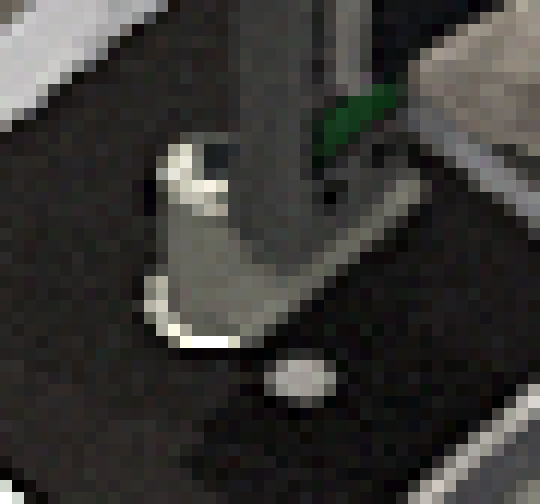

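The observed foot corner (333,258) matches the predicted one within about 1 px, so the grasp offset is good. The hole is averaged at (0.506, 0.0745). I'm descending in steps.

carry_out:
  motion:
    - {"delta_pos": [0.002,0.008,0.06],"spin": 0.02}
    - {"delta_pos": [0,0,0.06],"spin": 0}
    - {"delta_pos": [0,0,0.05],"spin": 0}
    - {"delta_pos": [0,0,0.04],"spin": 0}
    - {"delta_pos": [0,0,0],"spin": 0}
    - {"delta_pos": [0,0,0],"spin": 0}

```text
clock: 17.9
ee_pos: [0.5063, 0.0743, 0.1178]
tcp_rot: [0.812, 0.584, 0.0, 0.0]
wrist_force: [0.0, 0.3, -1.4]
grip_width: 0.0176
grasp_force: 58.8
```

carry_out:
  motion:
    - {"delta_pos": [0,0,0.02],"spin": 0}
    - {"delta_pos": [0,0,0.015],"spin": 0}
    - {"delta_pos": [0,0,0.01],"spin": 0}
    - {"delta_pos": [0,0,0],"spin": 0}
    - {"delta_pos": [0,0,0],"spin": 0}

```text
clock: 18.52
ee_pos: [0.5062, 0.0743, 0.1109]
tcp_rot: [0.812, 0.584, 0.0, 0.0]
wrist_force: [0.8, -0.8, -1.7]
grip_width: 0.0174
grasp_force: 58.8
```

No spring reaction with the sole about 5 mm above the pad, so the rod seems to be in the hole. Continuing gently.

carry_out:
  motion:
    - {"delta_pos": [0,0,0.01],"spin": 0}
    - {"delta_pos": [0,0,0.01],"spin": 0}
    - {"delta_pos": [0,0,0.007],"spin": 0}
    - {"delta_pos": [0,0,0],"spin": 0}
    - {"delta_pos": [0,0,0],"spin": 0}

```text
clock: 19.15
ee_pos: [0.5062, 0.0743, 0.1069]
tcp_rot: [0.812, 0.584, 0.0, 0.0]
wrist_force: [0.7, -0.3, -0.7]
grip_width: 0.0175
grasp_force: 59.0
```

carry_out:
  motion:
    - {"delta_pos": [0,0,0.005],"spin": 0}
    - {"delta_pos": [0,0,0],"spin": 0}
    - {"delta_pos": [0,0,0],"spin": 0}

```text
clock: 19.52
ee_pos: [0.5062, 0.0742, 0.1061]
tcp_rot: [0.812, 0.584, 0.0, 0.0]
wrist_force: [0.8, 1.3, 0.2]
grip_width: 0.0175
grasp_force: 59.1
```

carry_out:
  motion:
    - {"delta_pos": [0,0,0.004],"spin": 0}
    - {"delta_pos": [0,0,0],"spin": 0}
    - {"delta_pos": [0,0,0],"spin": 0}

```text
clock: 19.9
ee_pos: [0.5062, 0.0743, 0.1055]
tcp_rot: [0.812, 0.584, 0.0, 0.0]
wrist_force: [0.6, -0.2, -0.6]
grip_width: 0.0171
grasp_force: 59.2
```

```bash
python3 - <<'E'
from h import *
s=manip.read_state();print(s["ee_pos"],s["wrist_force"],s["ft_torque"])
sc=manip.grab_frame("scene");w=manip.grab_frame("wrist")
d=np.zeros((480,800,3),np.uint8);d[:480,:440]=cv2.resize(sc[250:330,300:373],(440,480),interpolation=2);d[:,440:]=cv2.resize(w[100:300,230:380],(360,480),interpolation=2)
cv2.imwrite("pics/m4.png",d)
E
```

```text
[0.50617821 0.07425848 0.10550671] [ 0.58317366 -0.2017989  -0.57952805] [-0.01867977 -0.18932129 -0.04636008]
```

View pics/m4.png

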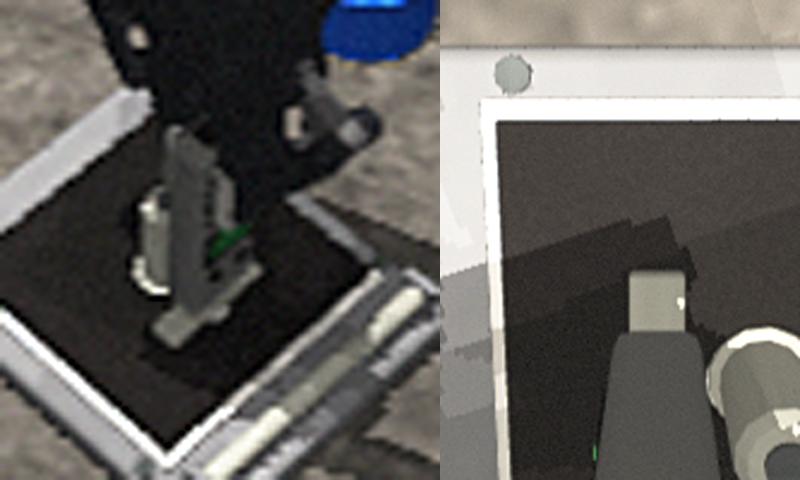

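The foot lies across the hole-spindle line with a sliver of the hole at its edge (215,312), almost on the rubber. Next I press the last bit.

carry_out:
  motion:
    - {"delta_pos": [0,0,0.004],"spin": 0}
    - {"delta_pos": [0,0,0.003],"spin": 0}
    - {"delta_pos": [0,0,0],"spin": 0}
    - {"delta_pos": [0,0,0],"spin": 0}

```text
clock: 20.5
ee_pos: [0.5063, 0.0742, 0.1055]
tcp_rot: [0.812, 0.584, 0.0, 0.0]
wrist_force: [-1.8, 0.0, 5.7]
grip_width: 0.0176
grasp_force: 60.0
```

carry_out:
  motion:
    - {"delta_pos": [0,0,0.002],"spin": 0}
    - {"delta_pos": [0,0,0],"spin": 0}
    - {"delta_pos": [0,0,0],"spin": 0}
    - {"delta_pos": [0,0,0],"spin": 0}
    - {"delta_pos": [0,0,0],"spin": 0}
    - {"delta_pos": [0,0,0],"spin": 0}

```text
clock: 21.25
ee_pos: [0.5064, 0.0743, 0.1055]
tcp_rot: [0.812, 0.584, 0.0, 0.0]
wrist_force: [-2.4, -0.5, 8.1]
grip_width: 0.0172
grasp_force: 60.1
```

```bash
python3 - <<'E'
from h import *
for i in range(4):
    s=manip.read_state();print(s["clock"],s["ee_pos"],s["wrist_force"],s["ft_torque"],R.from_quat(s["tcp_rot"]).as_euler("xyz",True));manip.grab_frame("top")
E
```

```text
21.25 [0.5063883  0.07426026 0.10548898] [-2.42535751 -0.45056796  8.11596676] [ 0.04520217  0.61385698 -0.012051  ] [1.79997163e+02 5.95704600e-04 7.14717551e+01]
21.3 [0.5063847  0.07429327 0.10548536] [-3.59810654 -0.59278711  7.26557676] [-0.04308821  0.68139707  0.00187544] [ 1.79996082e+02 -2.43860044e-03  7.14719943e+01]
21.35 [0.506375   0.07426827 0.10546777] [-3.34925074 -0.41887164  7.62317136] [-1.16909206e-01  6.69228474e-01 -1.92910365e-04] [1.79999034e+02 2.20943045e-03 7.14720499e+01]
21.4 [0.50638962 0.07426617 0.10548743] [-2.72890238 -0.48121288  6.67291673] [ 0.00516614  0.6773553  -0.0334794 ] [1.79997262e+02 2.38348927e-03 7.14715906e+01]
```

The push is steady at about 7 to 8 N. The sole is at the expected pad height, and the free descent showed the rod in the hole.

```bash
python3 -c "
from station import manip
print(manip.hand_in())"
```

```text
the job is handed in; nothing more can be done
None
```

Handed in at about 21.4 s, no verdict returned: the roll lies flat in the tray and the gauge stands upright on the pad across the hole-spindle line, still held at about 7–8 N; that its rod is in the hole is inferred from position and the lack of spring force on the way down, as I could not see it or read its slide.

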